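# Pack the steel tube box for the autoclave

### The arm

A 6-joint arm with a two-finger parallel gripper is mounted at the origin on the work surface. World frame = base frame: x ahead of the robot, y to its left, z up, the work surface at z = 0. Lengths are in m, angles in rad, forces in N, time in s.
With the tool pointing down it reaches from about 0.3 to 0.95 m from the base axis. Payload 3.1 kg.
Tool frame: the origin (TCP) lies midway between the tips of the shut fingers; the grasp point (between the pads) lies 19 mm behind it (arm.pinch_z is the distance from the TCP to the grasp point, in m); z points along the fingers, y is the direction in which the jaws open and shut (so a half turn about z gives the same grasp; the last joint's range is limited). The gripper opens to 85 mm and grips with 20 to 120 N. Pads are 22 mm wide; open, the fingers measure 114 mm over their backs; the gripper's body (76 mm by 85 mm) begins 54 mm behind the grasp point. The pads swing forward as they close: fully open they stand 13 mm farther back than shut.
Start: joints at [1.259, 0.308, 1.634, -0, 1.2, -0.07], TCP at [0.15, 0.607, 0.231] pointing down, gripper open.
Joint ranges: [-3.06, 3.06], [-0.79, 1.96], [0.05, 2.63], [-1.19, 4.34], [0.05, 2.64], [-2.94, 2.94]. Speed limits (rad/s): [2.79, 2.79, 3.14, 3.14, 3.14, 3.14].

### API

Orientations are given as a unit quaternion [x, y, z, w].
In Python, from cell import arm gives the robot as it stands. The module is installed in compiled form; this text tells all that it offers. Calls block until the motion is done:
- arm.reach(position, orientation): joint-space move of the TCP to a pose.
- arm.movel(position, attitude=None, feed=0.15, contact_N=None): straight line of the TCP; attitude=None keeps the orientation; feed is the mean speed in m/s. With contact_N (N) it stops when the force on the tool has changed by that much, and returns True; else False.
- arm.movej(angles): joint-space move.
- arm.move_gripper(opening): finger opening in m; the grip force is fixed at half the most; returns when the fingers have stopped.
- arm.sleep(seconds).
- arm.inverse_kinematics(position, orientation): joint angles nearest the present ones, or None.
- arm.read_camera(name): name is "scene" or "top"; returns the picture (400x640x3 uint8, red, green, blue); there is no depth.
- arm.camera_params(name): a dict with "fx", "fy", "cx", "cy" (pixels), "dist" ([k1, k2, p1, p2, k3] as OpenCV has them; the pictures are not rectified), "pose" (4x4, takes a point from camera to world coordinates). Camera axes: x right, y up, looking along -z (the intrinsics and any distortion apply to the point x, -y, -z); pixel columns grow to the right and rows downward; lengths in m; the calibration is good to about 2 mm. A picture is of the moment at which its call begins. camera_params takes no time and is no camera call.
A pose or a line that the arm cannot do raises arm.Unreachable and nothing moves.
- arm.finish_job(): hands the job in, once; it reports no verdict.
Trained networks look in the newest picture that a camera, given by its name, has taken for a name from the list of things; names that differ only in an ending like _2 or _b are one class to them, and where a whole thing is asked for, a point or a joint stands for the part that bears it (a point fixed in the world has none). Each returns a list of dicts, best first, with "confidence" (0 to 1); they miss things now and then, are a little off and sometimes report something else, mostly with a low value. They report only what shows in the picture. A call takes as long as a camera call. They do not tell look-alikes from the thing itself.
- arm.spot_in(query, camera): "uv" ([column, row] in pixels, amid what is visible of it).
- arm.outline_of(query, camera): "pixels" (400x640 bool, what is visible of it) and "uv" ([column, row] in pixels, amid what is visible of it).
Readings, each from a call of its own:
- arm.current_t(): time.
- arm.current_joint_pos(): joint angles.
- arm.current_qd(): joint speeds.
- arm.current_tau(): joint torques, N m.
- arm.current_ee_pos(): TCP position.
- arm.current_eef_rot(): TCP orientation.
- arm.current_contact_force(): force on the tool from outside, world axes, zero at the start.
- arm.current_moment(): the same for the moment, N m.
- arm.current_opening(): finger opening in m.
Only numpy, scipy, OpenCV 4.12 (cv2) and the standard library are available. Lean on these libraries where they do the work, as an engineer would, in place of code of your own. Each camera call takes 0.05 s, during which the arm holds its last target.

### The job

Pack the steel tube box for the autoclave: the long tubes that somebody left in it stand too high for its lid, so move them into the open square can, foot down, then stand all the short tubes from the rack in the box, foot down, with the one that is already there, and put the lid on so that it sits fully down and level on the rim all round. The tubes are glass, so let none of them fall over, and leave the other things on the bench where they are.

Things in the scene. Friction and masses are not known exactly. Their poses are not given: they have to be found in the camera images.
- box: open stainless-steel tube box, held fast to the bench. Outside 78 mm along its x, 114 mm along its y, rim 126 mm above its origin (centre of the underside); walls 3 mm. Rubber mat: inner floor 6 mm above the origin. Dividers (tops 81 mm above the origin) make six compartments about 34 mm square, centred at x = -18, +18 mm and y = -36, 0, +36 mm; each holds one tube, standing or slightly leaning
- box_rim (a point): centre of the box's mouth, level with the rim (126 mm above the box's origin, 120 mm above the inner floor); axes as the box
- can: open square can of dull dark steel, upright, held fast to the bench, for the long tubes. Outside 64 x 64 mm, 110 mm tall, walls 2 mm, inner floor 4 mm above its origin (centre of the underside). A cross-shaped sheet insert (2 mm thick, its top 102 mm above the origin) parts it into four compartments 29 mm square, centred at x = -15, +15 mm and y = -15, +15 mm, each for one tube
- rack: one-row white plastic tube rack, held fast to the bench, 206 x 60 mm, 62 mm tall; five square places (22 mm) 38 mm apart along its x axis, at x = -76, -38, 0, 38, 76 mm. Tubes stand on its base, 8 mm above its origin (centre of the underside), tops 120 mm above the bench
- lid_grip (a point): centre of the handle of the loose steel lid (250 g): a black plastic bar 66 mm long (along the lid's y), 14 mm wide (x), 22 mm tall (z up), 11 mm of it above and below this point; its underside is 8 mm above the top plate. It lies 40.5 mm above the lid's lower edge and 22 mm above lid_seat. The lid starts on the bench right way up
- lid_seat (a point): centre of the underside of the lid's 3 mm top plate, the face that rests on the box's rim when fully down; axes as lid_grip. Skirt 18.5 mm deep, outside 87 x 123 mm (x, y), 95 x 131 mm over its flared lower lip, inside 83 x 119 mm: it slips over the outside of the box's rim with 2.5 mm play on each side, lid x along box x, either way round
- short1_mid (a point): centre (56 mm above its foot, on its axis) of a short glass tube, 112 mm long in all, 16 mm in diameter, flat foot, with a steel cap 19 mm in diameter over its top 30 mm; z axis points from the foot to the cap; about 30 g. Stands in one of the rack's places at the start. May be absent.
- short2_mid (a point): centre (56 mm above its foot, on its axis) of a short glass tube, 112 mm long in all, 16 mm in diameter, flat foot, with a steel cap 19 mm in diameter over its top 30 mm; z axis points from the foot to the cap; about 30 g. Stands in one of the rack's places at the start. May be absent.
- short3_mid (a point): centre (56 mm above its foot, on its axis) of a short glass tube, 112 mm long in all, 16 mm in diameter, flat foot, with a steel cap 19 mm in diameter over its top 30 mm; z axis points from the foot to the cap; about 30 g. Stands in one of the rack's places at the start. May be absent.
- short4_mid (a point): centre (56 mm above its foot, on its axis) of a short glass tube, 112 mm long in all, 16 mm in diameter, flat foot, with a steel cap 19 mm in diameter over its top 30 mm; z axis points from the foot to the cap; about 30 g. Stands in one of the rack's places at the start. May be absent.
- short5_mid (a point): centre (56 mm above its foot, on its axis) of a short glass tube, 112 mm long in all, 16 mm in diameter, flat foot, with a steel cap 19 mm in diameter over its top 30 mm; z axis points from the foot to the cap; about 30 g. Stands in one of the rack's places at the start. May be absent.
- short6_mid (a point): centre (56 mm above its foot, on its axis) of a short glass tube, 112 mm long in all, 16 mm in diameter, flat foot, with a steel cap 19 mm in diameter over its top 30 mm; z axis points from the foot to the cap; about 30 g. Stands already in the box at the start and belongs there.
- long1_mid (a point): centre (81 mm above its foot, on its axis) of a long glass tube, 162 mm long in all, 16 mm in diameter, flat foot, with a steel cap 19 mm in diameter over its top 30 mm; z axis points from foot to cap; about 42 g. Stands in one of the box's compartments at the start, its top 42 mm above the rim. May be absent.
- long2_mid (a point): centre (81 mm above its foot, on its axis) of a long glass tube, 162 mm long in all, 16 mm in diameter, flat foot, with a steel cap 19 mm in diameter over its top 30 mm; z axis points from foot to cap; about 42 g. Stands in one of the box's compartments at the start, its top 42 mm above the rim. May be absent.
- reagent_bottle: bystander, loose, to be left alone: glass bottle with black cap, 76 mm diameter, 150 mm tall; origin at the centre of its underside
- dishes: bystander, loose, to be left alone: stack of three round culture dishes, 90 mm diameter, 43 mm high; origin at the centre of its underside
- flask: bystander, loose, to be left alone: clear flat culture flask with blue cap, lying, about 145 x 75 x 32 mm; origin at the centre of its underside
- beaker: bystander, loose, to be left alone: empty glass beaker, 72 mm diameter, 95 mm tall; origin at the centre of its underside
- marker: bystander, loose, to be left alone: black pen 12 mm thick, lying; origin at the centre of its underside (on its axis)
- tip_box: bystander, loose, to be left alone: grey box of pipette tips with clear cover, 127 x 87 x 78 mm; origin at the centre of its underside
- forceps: bystander, loose, to be left alone: steel forceps, lying flat; origin at the centre of its underside
Mind the look-alikes: they are no part of the job. What is shaped like the part that bears short1_mid but orange is not meant.

How it is judged:
On the way, in this order (a step that is already met when the one before it is completed fails the run):
1. all the short tubes stand in the box and no long tube is left in it (x of short1_mid in the frame of box between -0.036 and 0.036 m and y of short1_mid in the frame of box between -0.054 and 0.054 m and z of short1_mid in the frame of box between 0.045 and 0.072 m and angle between each of short1_mid, short2_mid, short3_mid, short4_mid, short5_mid, short6_mid's own z axis and vertical below 0.4 rad and x of short2_mid in the frame of box between -0.036 and 0.036 m and y of short2_mid in the frame of box between -0.054 and 0.054 m and z of short2_mid in the frame of box between 0.045 and 0.072 m and x of short3_mid in the frame of box between -0.036 and 0.036 m and y of short3_mid in the frame of box between -0.054 and 0.054 m and z of short3_mid in the frame of box between 0.045 and 0.072 m and x of short4_mid in the frame of box between -0.036 and 0.036 m and y of short4_mid in the frame of box between -0.054 and 0.054 m and z of short4_mid in the frame of box between 0.045 and 0.072 m and x of short5_mid in the frame of box between -0.036 and 0.036 m and y of short5_mid in the frame of box between -0.054 and 0.054 m and z of short5_mid in the frame of box between 0.045 and 0.072 m and x of short6_mid in the frame of box between -0.036 and 0.036 m and y of short6_mid in the frame of box between -0.054 and 0.054 m and z of short6_mid in the frame of box between 0.045 and 0.072 m and horizontal distance between each of long1_mid, long2_mid and box above 0.07 m), for 0.2 s.
2. the lid is fully down on the box's rim (distance between lid_seat and box_rim below 0.006 m and z of lid_seat in the frame of box between 0.123 and 0.129 m and angle between lid_seat's own z axis and vertical below 0.04 rad and angle between the x axis of lid_seat and the x axis of box, either way round below 0.08 rad), for 0.2 s.
At the end, for the whole second after the job is handed in: Every short tube stands in the box (tilt under 0.4 rad), every long one foot down in the can (under 0.3 rad), and the lid is on: top plate within 3 mm of the rim's height and 6 mm of its centre, level within 0.04 rad and square with the box within 0.08 rad (all of step 2 and x of short1_mid in the frame of box between -0.036 and 0.036 m and y of short1_mid in the frame of box between -0.054 and 0.054 m and z of short1_mid in the frame of box between 0.045 and 0.072 m and angle between each of short1_mid, short2_mid, short3_mid, short4_mid, short5_mid, short6_mid's own z axis and vertical below 0.4 rad and x of short2_mid in the frame of box between -0.036 and 0.036 m and y of short2_mid in the frame of box between -0.054 and 0.054 m and z of short2_mid in the frame of box between 0.045 and 0.072 m and x of short3_mid in the frame of box between -0.036 and 0.036 m and y of short3_mid in the frame of box between -0.054 and 0.054 m and z of short3_mid in the frame of box between 0.045 and 0.072 m and x of short4_mid in the frame of box between -0.036 and 0.036 m and y of short4_mid in the frame of box between -0.054 and 0.054 m and z of short4_mid in the frame of box between 0.045 and 0.072 m and x of short5_mid in the frame of box between -0.036 and 0.036 m and y of short5_mid in the frame of box between -0.054 and 0.054 m and z of short5_mid in the frame of box between 0.045 and 0.072 m and x of short6_mid in the frame of box between -0.036 and 0.036 m and y of short6_mid in the frame of box between -0.054 and 0.054 m and z of short6_mid in the frame of box between 0.045 and 0.072 m and x of long1_mid in the frame of can between -0.032 and 0.032 m and y of long1_mid in the frame of can between -0.032 and 0.032 m and z of long1_mid in the frame of can between 0.065 and 0.095 m and angle between each of long1_mid, long2_mid's own z axis and vertical below 0.3 rad and x of long2_mid in the frame of can between -0.032 and 0.032 m and y of long2_mid in the frame of can between -0.032 and 0.032 m and z of long2_mid in the frame of can between 0.065 and 0.095 m); the robot touches nothing.
It fails at once if a tube falls over (leans more than 0.9 rad) (angle between any of short1_mid, short2_mid, short3_mid, short4_mid, short5_mid, short6_mid, long1_mid, long2_mid's own z axis and vertical above 0.9 rad).
It fails at once if a bystander is moved by more than 3 cm (distance of any of reagent_bottle, dishes, flask, beaker, marker, tip_box, forceps from where it was at the start of the episode above 0.03 m).
Of short1, short2, short3, short4, short5 only 4 to 5 are there at a start; the rules pass over those that are not, and their reading is None.
Of long1, long2 only 1 to 2 are there at a start; the rules pass over those that are not, and their reading is None.
At some moment in a run one of lid may be knocked a few centimetres aside while the robot is not near it.
It also fails if it takes over 210 s, if anything falls off the work surface, if the arm or the gripper's body presses on something with over 40 N, if the wrist force passes 120 N, or if a joint passes its speed limit or range.

## Working session

There is one attempt and no reset: what is moved stays moved. The work goes in short steps, each a Python script; the robot and the scene stay as the last script left them, time stands still between calls to the robot, and variables do not carry over. Pictures are saved under pics/ and viewed, and the job is handed in when it is done.

```bash
ls; mkdir -p pics; python3 - <<'E'
from cell import arm
import cv2
for n in("scene","top"):
    im=arm.read_camera(n); cv2.imwrite(f"pics/{n}0.png",im[:,:,::-1])
    p=arm.camera_params(n); print(n,p)
print(arm.current_t(),arm.pinch_z)
E
```

```text
pics
scene {'fx': 392.17246094466424, 'fy': 392.17246094466424, 'cx': 320.2581465640194, 'cy': 195.98699919675502, 'dist': array([-0.09015724,  0.        ,  0.        ,  0.        ,  0.        ]), 'pose': array([[-0.81012975, -0.34344695,  0.4751147 ,  1.06511261],
       [ 0.58609462, -0.49317202,  0.64286426,  0.59987549],
       [ 0.01352351,  0.79926563,  0.60082574,  0.7356665 ],
       [ 0.        ,  0.        ,  0.        ,  1.        ]])}
top {'fx': 442.3403913566069, 'fy': 442.3403913566069, 'cx': 324.52539068403496, 'cy': 202.21982641450896, 'dist': array([-0.06645353,  0.        ,  0.        ,  0.        ,  0.        ]), 'pose': array([[-0.00642938,  0.98766482, -0.15645085,  0.36271607],
       [-0.99993292, -0.00484258,  0.01052152, -0.03641283],
       [ 0.00963411,  0.156508  ,  0.9876297 ,  1.41337082],
       [ 0.        ,  0.        ,  0.        ,  1.        ]])}
0.1 0.0187
```

View pics/scene0.png

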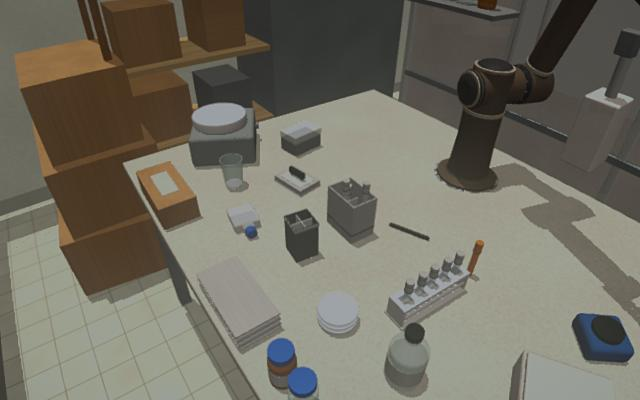

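View pics/top0.png

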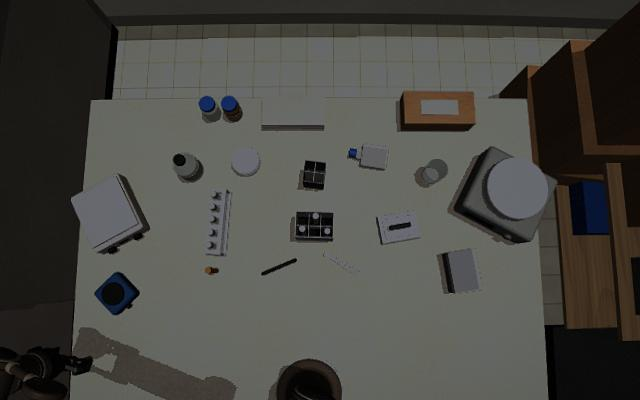

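```bash
python3 - <<'E'
import cv2
import numpy as np
im=cv2.imread("pics/top0.png"); im=cv2.convertScaleAbs(im,alpha=1.6)
c=cv2.resize(im[140:280,190:350],None,fx=5,fy=4.2,interpolation=cv2.INTER_CUBIC)
cv2.imwrite("pics/t1.png",cv2.resize(im[150:280,285:425],None,fx=4.5,fy=4.5,interpolation=cv2.INTER_CUBIC))
cv2.imwrite("pics/t2.png",cv2.resize(im[180:280,190:290],None,fx=5,fy=5,interpolation=cv2.INTER_CUBIC))
im=cv2.imread("pics/scene0.png")
cv2.imwrite("pics/s1.png",cv2.resize(im[150:330,270:490],None,fx=3.3,fy=3.3,interpolation=cv2.INTER_CUBIC))
E
```

```text
(no output)
```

View pics/t1.png

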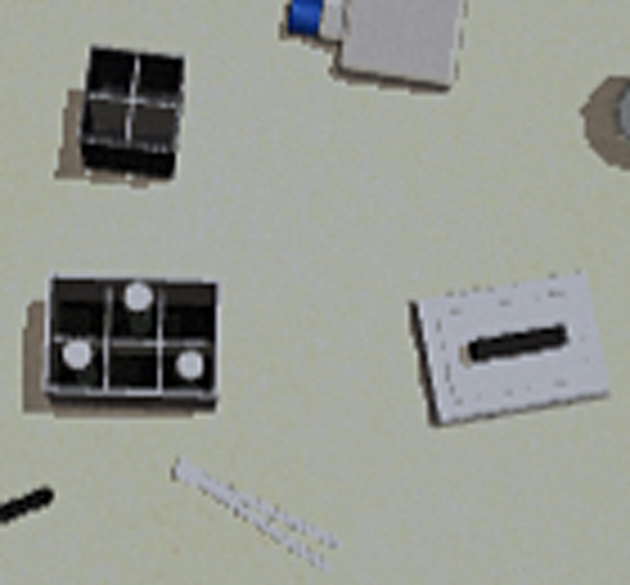

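View pics/t2.png

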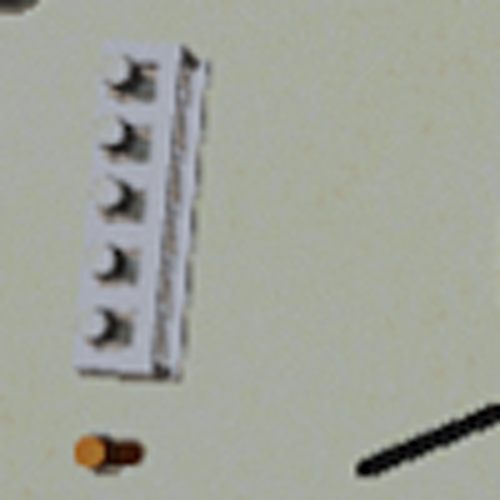

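View pics/s1.png

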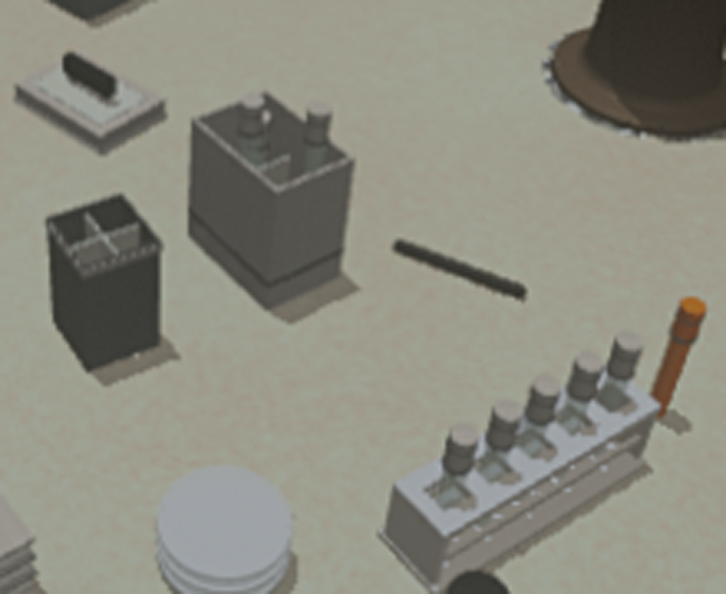

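```bash
cat > h.py <<'E'
from cell import arm
import cv2, numpy as np, itertools
from scipy.optimize import minimize
from scipy.spatial.transform import Rotation as R
CP={n:arm.camera_params(n) for n in("scene","top")}
def proj(P,cam):
    p=CP[cam]; T=np.linalg.inv(p["pose"]); D=np.diag([1,-1,-1.])
    Rm=D@T[:3,:3]; t=D@T[:3,3]
    K=np.array([[p["fx"],0,p["cx"]],[0,p["fy"],p["cy"]],[0,0,1]])
    o,_=cv2.projectPoints(np.atleast_2d(np.float64(P)).reshape(-1,1,3),cv2.Rodrigues(Rm)[0],t,K,p["dist"])
    return o[:,0]
def ray(uv,cam):
    p=CP[cam];K=np.array([[p["fx"],0,p["cx"]],[0,p["fy"],p["cy"]],[0,0,1]])
    q=cv2.undistortPoints(np.float64([[uv]]),K,p["dist"])[0,0]
    d=p["pose"][:3,:3]@np.array([q[0],-q[1],-1]); return p["pose"][:3,3],d
def at_z(uv,cam,z):
    o,d=ray(uv,cam); return o+d*(z-o[2])/d[2]
def boxpts(sx,sy,z0,z1):
    return np.array(list(itertools.product([-sx/2,sx/2],[-sy/2,sy/2],[z0,z1])))
def w(P,pose,z=0):
    x,y,a=pose; c,s=np.cos(a),np.sin(a); P=np.atleast_2d(P)
    return np.c_[x+c*P[:,0]-s*P[:,1], y+s*P[:,0]+c*P[:,1], P[:,2]+z]
S=8
def hullmask(P,cam,bb):
    u=proj(P,cam); h=cv2.convexHull(np.float32(u))[:,0]
    m=np.zeros(((bb[3]-bb[1])*S,(bb[2]-bb[0])*S),np.uint8)
    q=((h+0.5-[bb[0],bb[1]])*S*16).astype(np.int32)
    cv2.fillConvexPoly(m,q,1,shift=4)
    return m
def fit(groups,masks,init):
    # groups: list of local pts (convex pieces); masks dict cam->bool
    data={}
    for c,m in masks.items():
        ys,xs=np.where(m); bb=(max(xs.min()-8,0),max(ys.min()-8,0),xs.max()+9,ys.max()+9)
        mm=m[bb[1]:bb[3],bb[0]:bb[2]].astype(np.uint8)
        data[c]=(bb,cv2.resize(mm,None,fx=S,fy=S,interpolation=cv2.INTER_LINEAR if 0 else cv2.INTER_NEAREST))
    def cost(p):
        r=0
        for c,(bb,mm) in data.items():
            h=0
            for g in groups: h=np.maximum(h,hullmask(w(g,p),c,bb)[:mm.shape[0],:mm.shape[1]])
            r+=1-(h&mm).sum()/(h|mm).sum()
        return r/len(data)
    best=None
    for da in (-.15,0,.15):
        s=minimize(cost,[init[0],init[1],init[2]+da],method="Nelder-Mead",options=dict(initial_simplex=np.array([[init[0],init[1],init[2]+da]]+[[init[0]+.015,init[1],init[2]+da],[init[0],init[1]+.015,init[2]+da],[init[0],init[1],init[2]+da+.15]]),xatol=1e-4,fatol=1e-5,maxiter=300))
        if best is None or s.fun<best.fun: best=s
    return best.x,best.fun
def clean(m):
    n,l,st,_=cv2.connectedComponentsWithStats(m.astype(np.uint8)); 
    return l==1+np.argmax(st[1:,4])
MODEL=dict(box=[boxpts(.078,.114,0,.126)],can=[boxpts(.064,.064,0,.110)],rack=[boxpts(.206,.060,0,.062)],
 lid_grip=[boxpts(.095,.131,0,.003),boxpts(.087,.123,0,.0215),boxpts(.014,.066,.0295,.0515)])
E
python3 - <<'E'
from h import *
arm.read_camera("scene");arm.read_camera("top")
out={}
for q in("box","can","rack","lid_grip"):
    ms={}
    for c in("top","scene"):
        r=arm.outline_of(q,c); print(q,c,[(round(d["confidence"],2),np.round(d["uv"]).tolist(),int(d["pixels"].sum())) for d in r])
        if r: ms[c]=r[0]["pixels"]
    np.savez(f"m_{q}.npz",**ms)
print(arm.current_t())
E
```

```text
box top [(0.55, [311.0, 222.0], 925)]
box scene [(0.94, [354.0, 213.0], 2313)]
can top [(0.77, [315.0, 170.0], 584)]
can scene [(0.81, [302.0, 231.0], 1459)]
rack top [(0.86, [219.0, 224.0], 1058)]
rack scene [(0.84, [428.0, 302.0], 2152), (0.19, [434.0, 277.0], 187)]
lid_grip top [(0.56, [400.0, 226.0], 1167)]
lid_grip scene [(0.76, [295.0, 178.0], 856)]
0.6
```

```bash
cat > fitall.py <<'E'
from h import *
import sys
ims={c:cv2.imread(f"pics/{c}0.png") for c in("top","scene")}
zt=dict(box=.06,can=.05,rack=.03,lid_grip=.01); yaw=dict(box=0,can=0,rack=1.5,lid_grip=0.1)
res={}
for q in zt:
    d=np.load(f"m_{q}.npz"); ms={c:d[c] for c in d}
    # fill mask: convex hull (tubes removed by hull for box would add); use closed
    for c in ms:
        ms[c]=cv2.morphologyEx(ms[c].astype(np.uint8),cv2.MORPH_CLOSE,np.ones((9,9)))>0
    ys,xs=np.where(ms["top"]); p0=at_z([xs.mean(),ys.mean()],"top",zt[q])
    for sub in (["top"],["scene"],["top","scene"]):
        x,f=fit(MODEL[q],{c:ms[c] for c in sub},[p0[0],p0[1],yaw[q]]); print(q,sub,np.round(x,4),round(f,3))
    res[q]=x
    for c in ms:
        cn,_=cv2.findContours(ms[c].astype(np.uint8),0,2)
        for g in MODEL[q]:
            u=proj(w(g,x),c); h=cv2.convexHull(np.float32(u))
            res.setdefault("dr",[]).append((c,h))
dr=res.pop("dr")
np.savez("poses.npz",**res)
for c in ims:
    k=4; im=cv2.convertScaleAbs(cv2.resize(ims[c],None,fx=k,fy=k,interpolation=cv2.INTER_CUBIC),alpha=1.6 if c=="top" else 1.2)
    for cc,h in dr:
        if cc==c: cv2.polylines(im,[np.int32((h+.5)*k)],True,(0,0,255),1)
    b=(195,150,425,265) if c=="top" else (270,160,480,330)
    cr=im[b[1]*k:b[3]*k,b[0]*k:b[2]*k]
    s=min(800/cr.shape[1],600/cr.shape[0],1); cv2.imwrite(f"pics/fit_{c}.png",cv2.resize(cr,None,fx=s,fy=s,interpolation=cv2.INTER_AREA))
E
python3 fitall.py
```

```text
box ['top'] [ 0.5023 -0.0191 -0.0076] 0.064
box ['scene'] [ 0.5015 -0.0219 -0.0553] 0.054
box ['top', 'scene'] [ 0.5023 -0.02   -0.0344] 0.063
can ['top'] [ 0.6644 -0.0185 -0.1333] 0.051
can ['scene'] [ 0.6634 -0.0224 -0.1286] 0.037
can ['top', 'scene'] [ 0.6649 -0.0193 -0.142 ] 0.058
rack ['top'] [0.5188 0.2829 3.0934] 0.149
rack ['scene'] [0.5209 0.2873 3.1193] 0.284
rack ['top', 'scene'] [0.5199 0.2861 3.1018] 0.218
lid_grip ['top'] [ 0.5033 -0.2864  0.1576] 0.05
lid_grip ['scene'] [ 0.5032 -0.2929  0.2221] 0.057
lid_grip ['top', 'scene'] [ 0.5031 -0.2879  0.1782] 0.071
```

```bash
sed -i 's/rack=1.5/rack=-0.1/' fitall.py; python3 fitall.py | grep rack
```

```text
rack ['top'] [ 0.5189  0.2831 -0.0468] 0.149
rack ['scene'] [ 0.5212  0.2873 -0.0286] 0.284
rack ['top', 'scene'] [ 0.5201  0.2866 -0.0491] 0.219
```

View pics/fit_top.png

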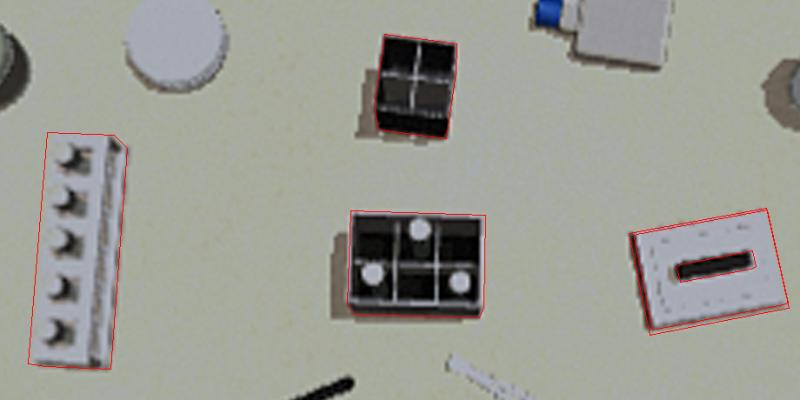

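View pics/fit_scene.png

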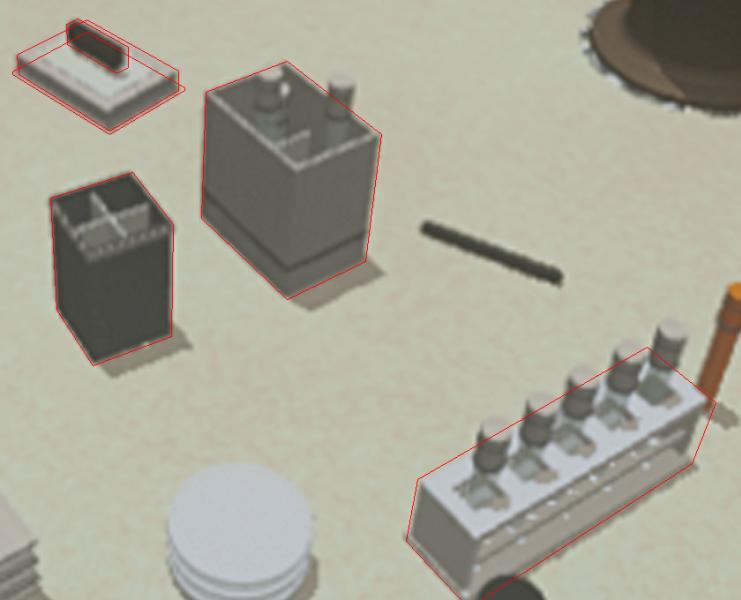

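```bash
python3 - <<'E'
from h import *
b=np.load("poses.npz")["box"]
for n,uv in dict(A=(315.7,215.8),B=(302.1,228.4),C=(327.2,230.9)).items():
    for z in(.118,.168):
        p=at_z(uv,"top",z); d=p[:2]-b[:2]; c,s=np.cos(-b[2]),np.sin(-b[2])
        print(n,z,np.round(p,4),"box",np.round([c*d[0]-s*d[1],s*d[0]+c*d[1]],3),"scene",proj(p,"scene").round(1))
for c in("top","scene"):
  arm.read_camera(c)
  for q in("short1_mid","long1_mid"):
    print(c,q,[(round(d["confidence"],2),np.round(d["uv"],1).tolist()) for d in arm.spot_in(q,c)])
im=cv2.imread("pics/scene0.png")
cv2.imwrite("pics/s2.png",cv2.resize(im[165:250,320:390],None,fx=7,fy=7,interpolation=cv2.INTER_CUBIC))
cv2.imwrite("pics/s3.png",cv2.resize(im[235:325,380:490],None,fx=6.5,fy=6.5,interpolation=cv2.INTER_CUBIC))
E
```

```text
A 0.118 [ 0.5275 -0.0239  0.118 ] box [ 0.025 -0.003] scene [[343.8 196.5]]
A 0.168 [ 0.5211 -0.0244  0.168 ] box [ 0.019 -0.004] scene [[346.6 179.9]]
B 0.118 [0.4904 0.0162 0.118 ] box [-0.013  0.036] scene [[364.5 199.2]]
B 0.168 [0.4855 0.0141 0.168 ] box [-0.018  0.034] scene [[367.  182.5]]
C 0.118 [ 0.4826 -0.0575  0.118 ] box [-0.018 -0.038] scene [[348.9 184.8]]
C 0.168 [ 0.478  -0.0567  0.168 ] box [-0.023 -0.037] scene [[351.5 169. ]]
top short1_mid [(0.59, [211.8, 243.9]), (0.31, [434.8, 170.7])]
top long1_mid [(0.49, [302.7, 232.0])]
scene short1_mid [(0.69, [445.5, 270.7]), (0.68, [474.1, 254.4]), (0.49, [455.5, 261.5])]
scene long1_mid [(0.62, [368.1, 188.3])]
```

View pics/s2.png

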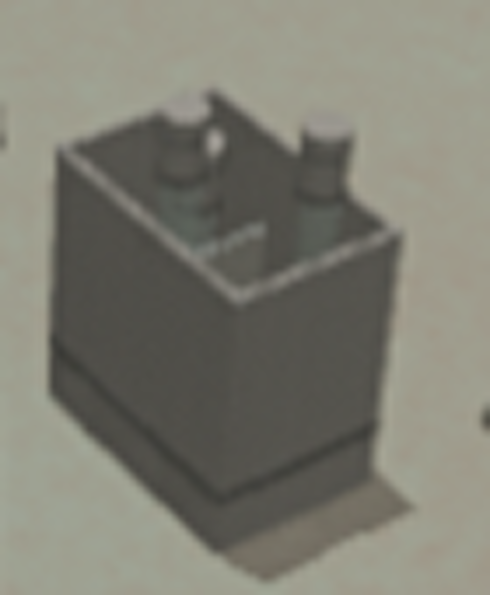

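View pics/s3.png

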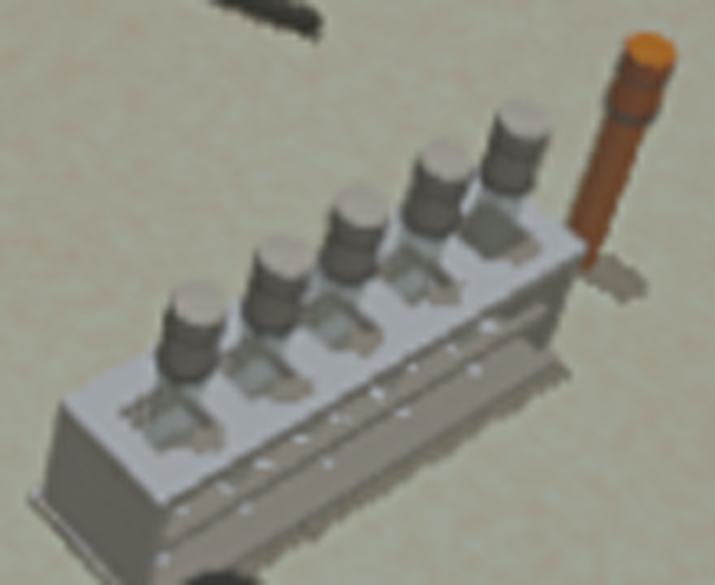

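```bash
python3 - <<'E'
from h import *
r=np.load("poses.npz")["rack"]
S=[(410.3,281.6),(423.8,274.5),(435.4,266.8),(448.2,259.6),(460.3,253.2)]
T=[(215,195),(214.4,207),(212.6,218.6),(211.4,232),(210,244.6)]
for i,(s,t) in enumerate(zip(S,T)):
    a=at_z(s,"scene",.12);b=at_z(t,"top",.12); print(i,a.round(4),b.round(4),w([(76-38*i)/1000,0,0],r).round(4))
for n,t,s in(("A",(315.7,215.8),(346.4,181.2)),("B",(302.1,228.4),(366.4,183.3))):
    print(n,at_z(s,"scene",.168).round(4),at_z(t,"top",.168).round(4))
p=arm.current_ee_pos();print(p,arm.current_eef_rot(),proj(p,"scene"),proj(p,"top"))
E
```

```text
0 [0.5979 0.2829 0.12  ] [0.5909 0.2753 0.12  ] [[0.596  0.2829 0.    ]]
1 [0.5607 0.2861 0.12  ] [0.5549 0.276  0.12  ] [[0.5581 0.2848 0.    ]]
2 [0.5239 0.2858 0.12  ] [0.5203 0.2802 0.12  ] [[0.5201 0.2866 0.    ]]
3 [0.4844 0.2882 0.12  ] [0.4807 0.2825 0.12  ] [[0.4822 0.2885 0.    ]]
4 [0.4464 0.2915 0.12  ] [0.4438 0.2855 0.12  ] [[0.4442 0.2904 0.    ]]
A [ 0.525  -0.0202  0.168 ] [ 0.5211 -0.0244  0.168 ]
B [0.4892 0.0159 0.168 ] [0.4855 0.0141 0.168 ]
[0.14969329 0.606814   0.23130581] [1.20602014e-01 9.92700939e-01 2.16262622e-05 1.67956806e-05] [[678.59358275 240.67479079]] [[ 76.07290468 353.79837999]]
```

```bash
cat >> h.py <<'E'
def ori(yaw):
    """tool down, jaw (tool y) along world direction (-sin yaw, cos yaw) or its opposite; pick smallest |q6|"""
    out=[]
    for k in(0,np.pi):
        y=np.array([-np.sin(yaw+k),np.cos(yaw+k),0]); z=np.array([0,0,-1.]); x=np.cross(y,z)
        out.append(R.from_matrix(np.c_[x,y,z]).as_quat())
    return out
def pick_ori(pos,yaw):
    best=None
    for q in ori(yaw):
        j=arm.inverse_kinematics(pos,q)
        if j is not None and (best is None or abs(j[5])<best[0]): best=(abs(j[5]),q)
    return best[1]
def save(c,name,b=None,k=1,gain=None):
    im=arm.read_camera(c)[:,:,::-1]
    im=cv2.convertScaleAbs(im,alpha=gain or(1.6 if c=="top" else 1.1))
    if b is not None: im=cv2.resize(im[b[1]:b[3],b[0]:b[2]],None,fx=k,fy=k,interpolation=cv2.INTER_CUBIC)
    cv2.imwrite(f"pics/{name}.png",im)
E
python3 - <<'E'
from h import *
arm.move_gripper(0.05)
p=[0.523,-0.022,0.30]; q=pick_ori(p,0)
arm.reach(p,q); print(arm.current_t(),arm.current_ee_pos(),arm.current_joint_pos(),arm.current_opening())
arm.movel([0.523,-0.022,0.20],feed=.2)
save("scene","a1",(290,110,430,250),5); save("top","a2",(260,160,400,280),5)
print(arm.current_t(),arm.current_ee_pos(),proj(arm.current_ee_pos(),"scene"),proj(arm.current_ee_pos(),"top"))
E
```

```text
3.9417 [ 0.52305196 -0.02127424  0.29991587] [-1.24031885e-01  5.19500701e-02  1.79432927e+00  3.21262252e-04
  1.29545409e+00  1.44551897e+00] 0.04962274329429627
4.6917 [ 0.5246486  -0.02203791  0.20194392] [[346.77335745 169.62543378]] [[314.7184347  212.98496612]]
```

View pics/a1.png

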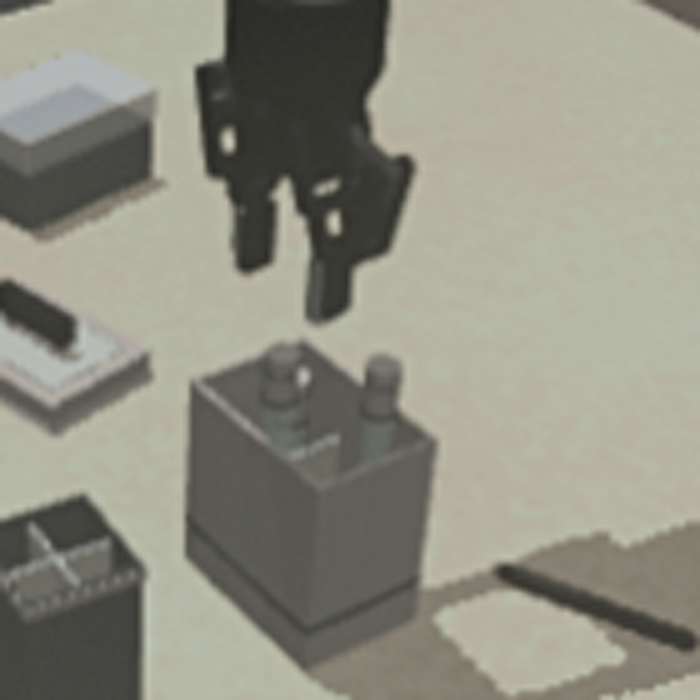

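View pics/a2.png

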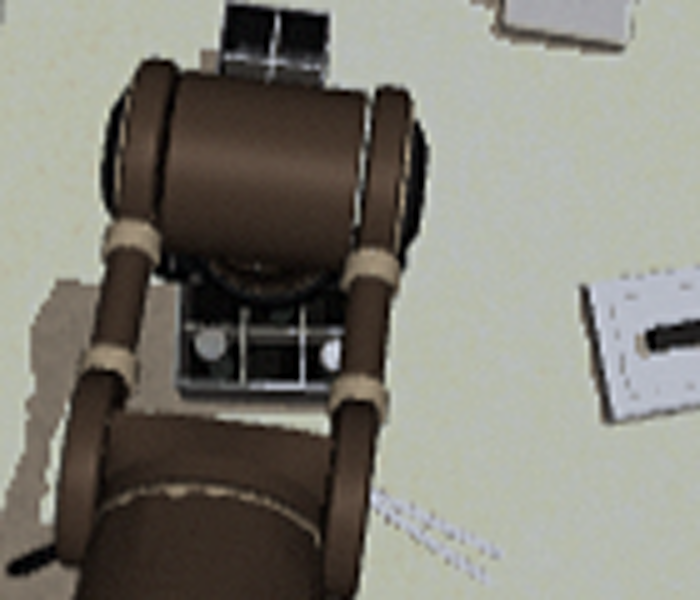

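```bash
cat >> h.py <<'E'
CAN=np.array([.664,-.0202,-.135]); BOX=np.array([.502,-.0205,-.03]); RACK=np.array([.5205,.2855,-.05])
def goto(p,yaw,q=None):
    q=pick_ori(p,yaw) if q is None else q
    arm.reach(p,q); return q
def line(p,feed=.2,settle=.25,**k):
    r=arm.movel(list(p),feed=feed,**k); arm.sleep(settle); return r
E
python3 - <<'E'
from h import *
line([.5235,-.0215,.140],.08,.4)
p=arm.current_ee_pos(); print(p)
arm.move_gripper(0.0); print(arm.current_opening(),arm.current_contact_force())
line([p[0],p[1],.175],.1)
line([p[0],p[1],.31],.2)
print(arm.current_opening(),arm.current_contact_force(),arm.current_t())
save("scene","a3",(290,70,430,250),4)
E
```

```text
[ 0.52368792 -0.02152638  0.14032359]
0.017281348988817415 [ 0.10286021 -0.16442122  0.2561557 ]
0.017155998993451733 [0.58305845 0.34910783 0.07646925] 8.2083
```

View pics/a3.png

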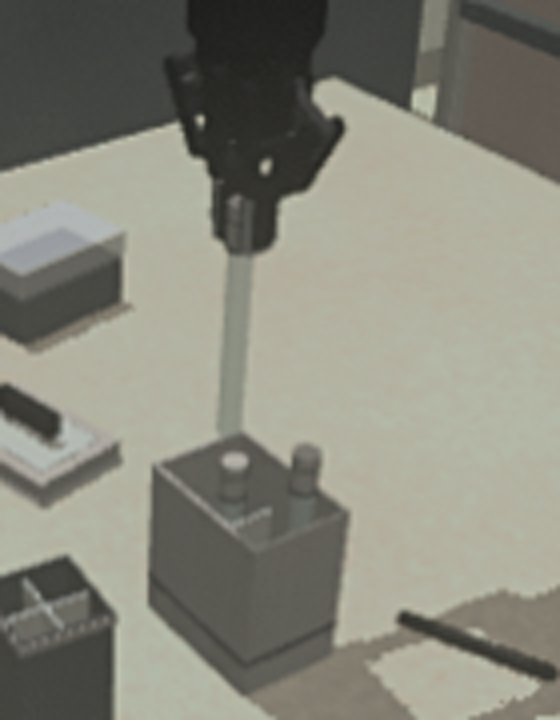

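```bash
python3 - <<'E'
from h import *
p=arm.current_ee_pos(); f=p.copy() if hasattr(p,'copy') else np.array(p); f[2]=p[2]-.134; print((proj(f,"scene")-[290,70]+.5)*4, (proj(p,"scene")-[290,70]+.5)*4)
t=w([.015,-.015,0],CAN)[0]; print(t)
P=[t[0],t[1],.31]
goto(P,CAN[2]); arm.sleep(.2); print(arm.current_ee_pos(),arm.current_joint_pos())
line([t[0],t[1],.25],.15,.3)
save("scene","b1",(240,90,380,270),4); 
print(arm.current_ee_pos(),arm.current_t())
f=np.array(arm.current_ee_pos()); f[2]-=.134; print((proj(f,"scene")-[240,90]+.5)*4)
E
```

```text
[[229.23439855 436.19516886]] [[241.41998177 246.85644753]]
[ 0.67684467 -0.03708237  0.        ]
[ 0.67679515 -0.03709748  0.31010015] [-1.18975354e-01  3.54466521e-01  1.41333805e+00 -1.00296311e-05
  1.37368007e+00 -1.55464167e+00]
[ 0.67738251 -0.03714692  0.25115722] 11.9
[[213.24190758 502.3161964 ]]
```

View pics/b1.png

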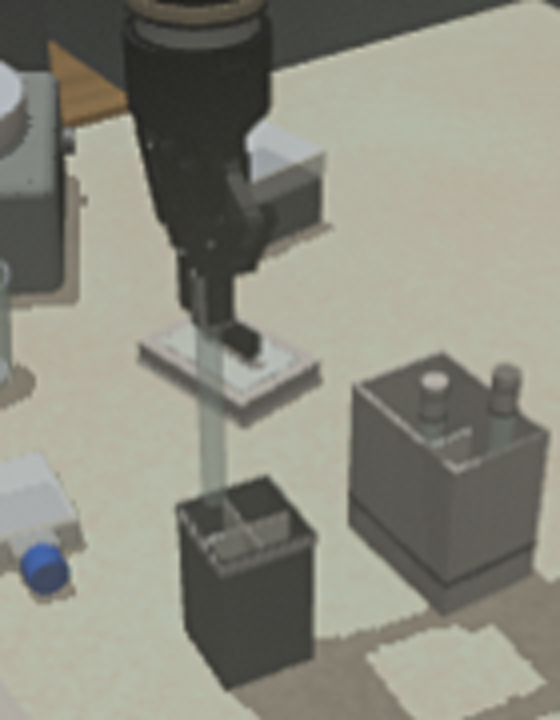

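```bash
python3 - <<'E'
from h import *
t=w([.015,-.015,0],CAN)[0]
r=line([t[0],t[1],.142],.1,.3,contact_N=6); print(r,arm.current_ee_pos(),arm.current_contact_force())
if not r:
    r=line([t[0],t[1],.137],.02,.3,contact_N=3); print(r,arm.current_ee_pos(),arm.current_contact_force())
E
```

```text
False [ 0.67710625 -0.03711776  0.14256595] [-0.56396419  0.3245538  -0.79140694]
True [ 0.67733827 -0.03710214  0.13822931] [-0.12490958  1.23108499  5.34606161]
```

```bash
python3 - <<'E'
from h import *
t=w([.015,-.015,0],CAN)[0]
arm.move_gripper(.04); arm.sleep(.2)
line([t[0],t[1],.23],.15,.1)
# long B
p=[.488,.016,.31]
goto(p,0); arm.sleep(.2)
save("scene","c1",(240,90,400,270),4); print(arm.current_t())
E
```

```text
18.275
```

View pics/c1.png

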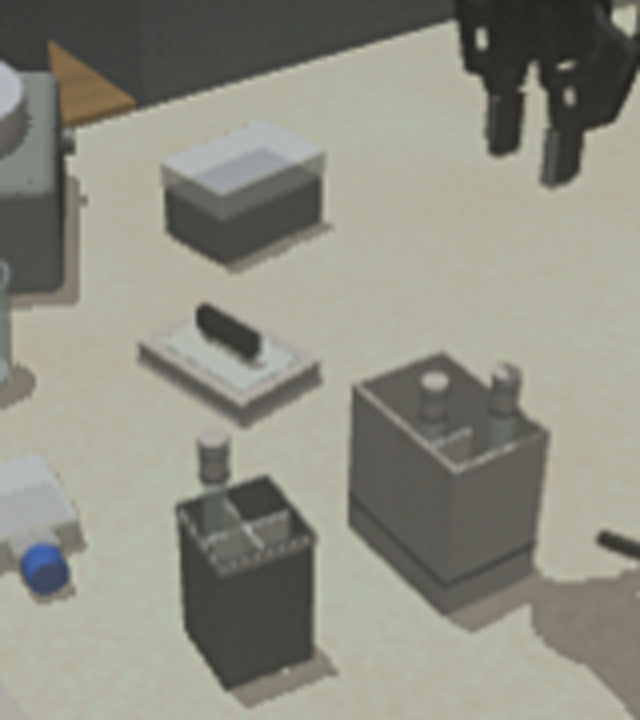

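```bash
cat >> h.py <<'E'
def grab_long(x,y):
    line([x,y,.19],.25,.1); line([x,y,.140],.1,.35)
    arm.move_gripper(0.0); o=arm.current_opening()
    p=arm.current_ee_pos(); line([p[0],p[1],.175],.1,.05); line([p[0],p[1],.31],.25,.1)
    print("grip",p,o,arm.current_opening(),arm.current_contact_force(),arm.current_t())
E
python3 - <<'E'
from h import *
arm.move_gripper(.05)
grab_long(.488,.0155)
t=w([-.015,.015,0],CAN)[0]; P=[t[0],t[1],.31]
goto(P,CAN[2]); arm.sleep(.2)
line([t[0],t[1],.25],.2,.3); print(arm.current_ee_pos())
save("scene","d1",(240,90,400,270),4)
E
```

```text
grip [0.48832378 0.01547129 0.14028298] 0.01709733163849113 0.01688076142803063 [-1.11243854  0.35055073 -0.25475459] 22.0
[ 0.65210698 -0.00338717  0.25182384]
```

View pics/d1.png

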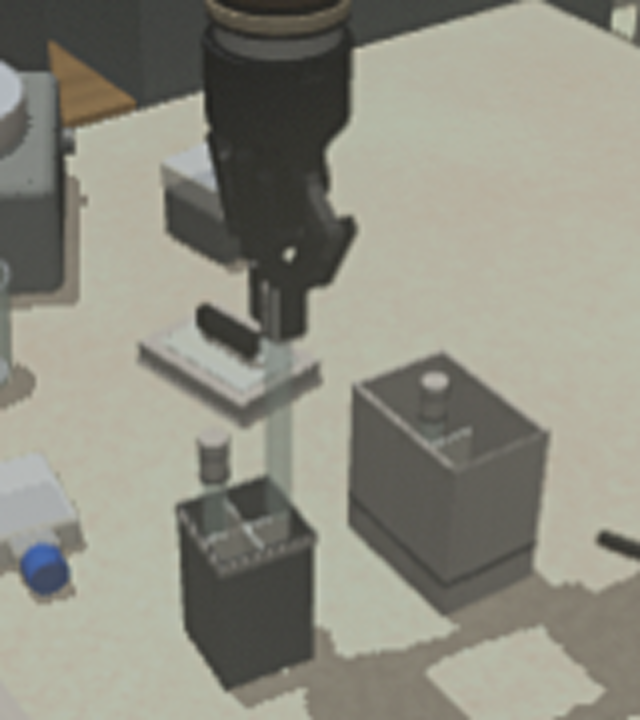

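```bash
python3 - <<'E'
from h import *
t=w([-.015,.015,0],CAN)[0]
r=line([t[0],t[1],.142],.1,.2,contact_N=6); print(r,arm.current_ee_pos())
if not r:
    r=line([t[0],t[1],.137],.02,.2,contact_N=3); print(r,arm.current_ee_pos(),arm.current_contact_force())
arm.move_gripper(.04); arm.sleep(.1)
line([t[0],t[1],.23],.2,.05)
arm.reach([.55,.18,.30],pick_ori([.55,.18,.3],0)); 
arm.move_gripper(.05)
arm.reach([.445,.29,.22],pick_ori([.445,.29,.22],RACK[2])); arm.sleep(.2)
save("scene","e1",(250,130,450,280),4); save("scene","e2",(370,170,510,330),4);save("top","e3",(190,140,340,250),5)
print(arm.current_t(),arm.current_ee_pos(),arm.current_joint_pos())
E
```

```text
False [ 0.6516883  -0.00335221  0.14286973]
True [ 0.65171403 -0.00330573  0.13829404] [0.26391524 0.62393212 5.1126459 ]
30.8 [0.44604513 0.28955553 0.22062147] [ 4.93961942e-01  1.39164220e-01  1.86372745e+00 -1.23435253e-04
  1.13746092e+00 -1.02539692e+00]
```

View pics/e1.png

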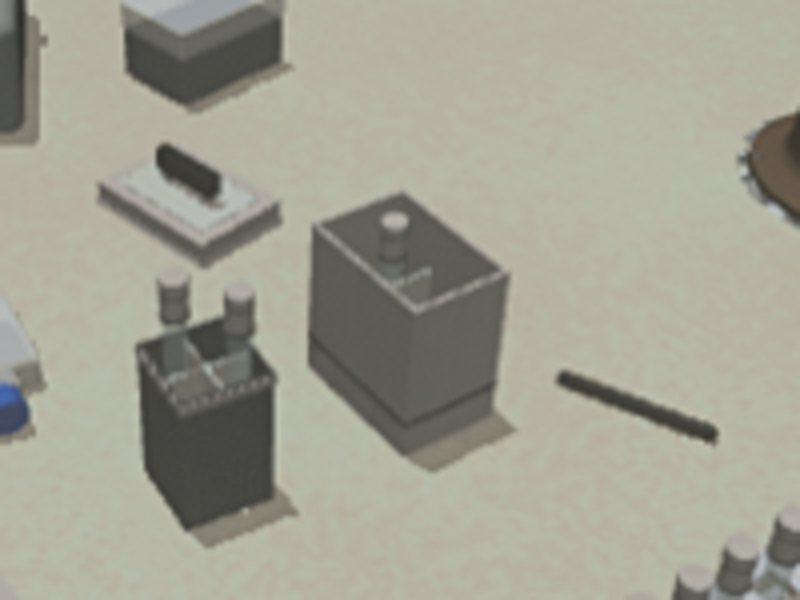

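View pics/e2.png

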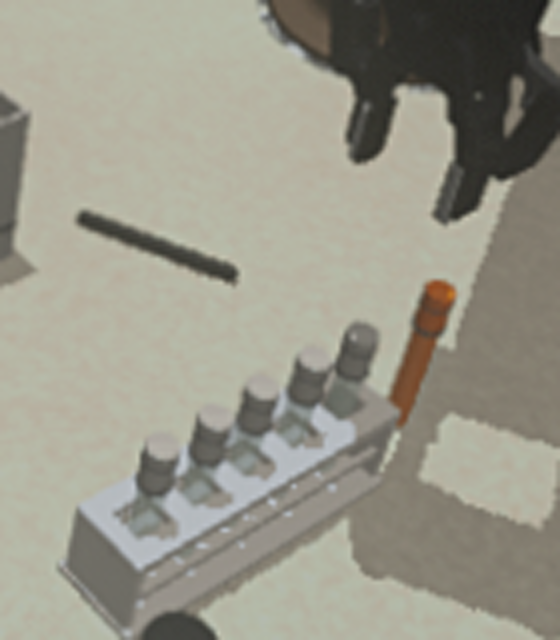

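View pics/e3.png

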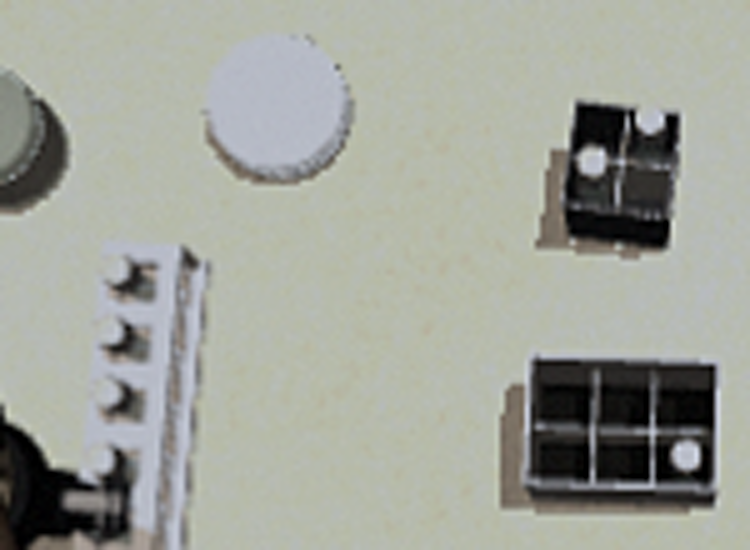

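```bash
cat >> h.py <<'E'
SH=[(.597,.282),(.5595,.2842),(.5225,.2848),(.483,.287),(.4455,.290)]
OV=.014
def grab_short(i):
    x,y=SH[i]
    arm.move_gripper(.05)
    goto([x,y,.22],RACK[2]); line([x,y,.15],.25,.05); line([x,y,.120-OV],.08,.35)
    arm.move_gripper(0.0); p=arm.current_ee_pos(); o=arm.current_opening()
    line([p[0],p[1],.16],.15,.0); line([p[0],p[1],.27],.3,.05)
    print("grip",i,p,round(o,4),round(arm.current_opening(),4),arm.current_t())
    return p[2]-.008
def over_box(cx,cy,z=.27):
    t=w([cx,cy,0],BOX)[0]; goto([t[0],t[1],z],BOX[2]); arm.sleep(.15)
def drop(cx,cy,z=.1285):
    t=w([cx,cy,0],BOX)[0]
    line([t[0],t[1],.19],.25,.05)
    r=line([t[0],t[1],z],.1,.4,contact_N=8); print("contact",r,arm.current_ee_pos())
    if r: return False
    arm.move_gripper(.035); arm.sleep(.2)
    line([t[0],t[1],.22],.3,.0)
    return True
E
python3 - <<'E'
from h import *
f=grab_short(4); over_box(.018,0); save("scene","f0",(290,70,450,250),4)
print(drop(.018,0),arm.current_t())
arm.reach([.52,.15,.27],arm.current_eef_rot())
save("scene","f1",(290,150,430,250),5);save("top","f2",(260,160,400,280),5)
E
```

```text
grip 4 [0.44581229 0.29020654 0.10634538] 0.0163 0.0164 34.2833
contact False [ 0.52020067 -0.02105764  0.12883604]
True 39.2917
```

View pics/f0.png

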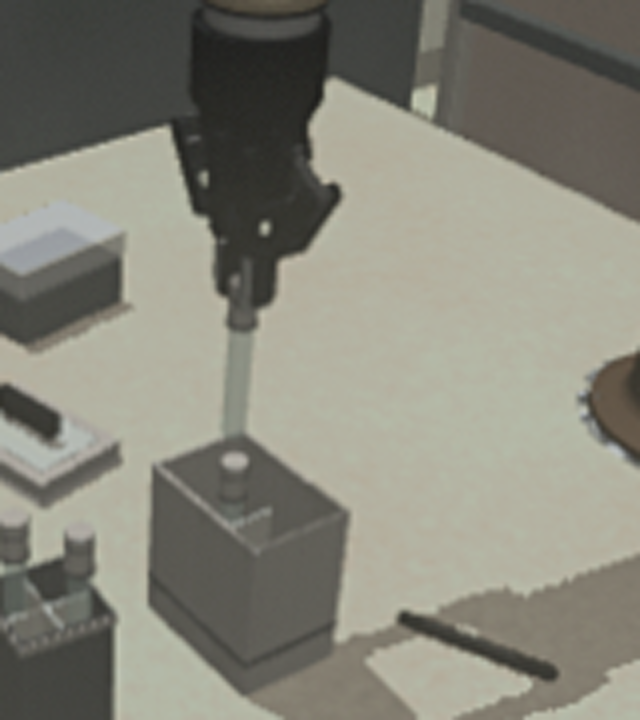

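View pics/f1.png

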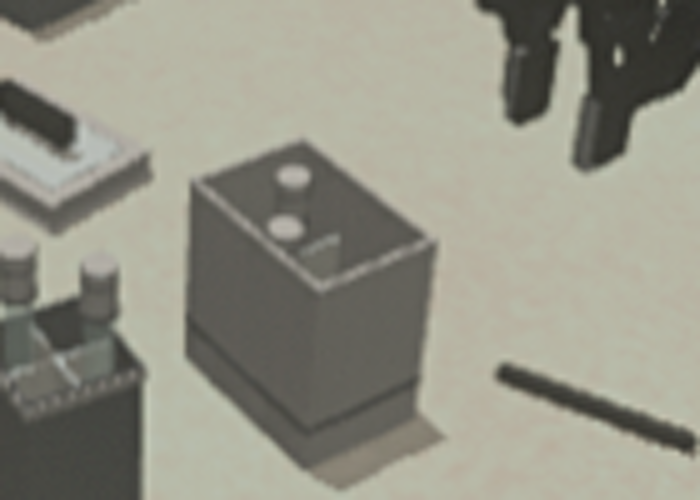

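View pics/f2.png

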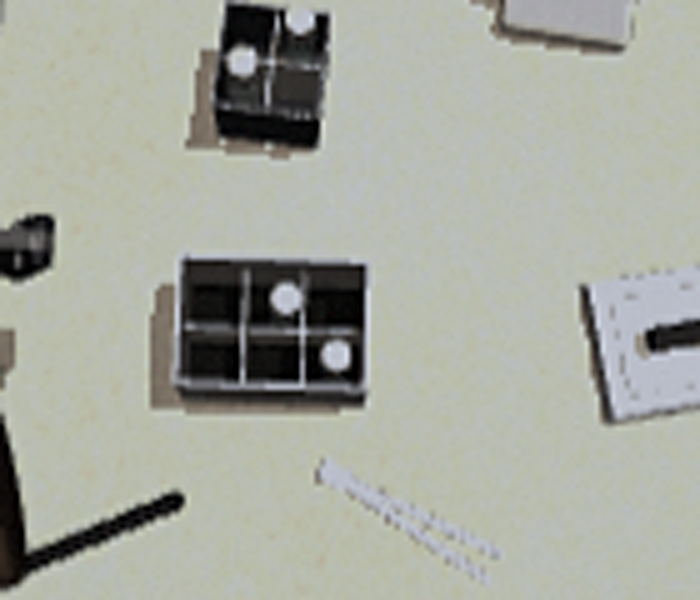

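```bash
python3 - <<'E'
from h import *
for i,(cx,cy) in ((3,(.018,-.036)),(2,(.018,.036))):
    grab_short(i); over_box(cx,cy)
    if arm.current_opening()<.012: print("LOST"); break
    if not drop(cx,cy): break
    arm.reach([.52,.15,.27],arm.current_eef_rot())
    n=f"g{i}"; save("scene",n+"s",(290,150,430,250),4);save("top",n+"t",(260,160,400,280),4)
print(arm.current_t())
a=cv2.imread("pics/g2s.png");b=cv2.imread("pics/g2t.png");a=cv2.copyMakeBorder(a,0,b.shape[0]-a.shape[0],0,0,0)
cv2.imwrite("pics/g2.png",cv2.resize(np.hstack([a,b]),None,fx=.71,fy=.71))
E
```

```text
grip 3 [0.48331583 0.28720513 0.10634852] 0.0161 0.0159 45.8833
contact False [ 0.51912453 -0.0570577   0.12885328]
grip 2 [0.52282695 0.28498433 0.10635881] 0.0159 0.0161 57.55
contact False [0.52126535 0.0149501  0.12883186]
63.35
```

View pics/g2.png

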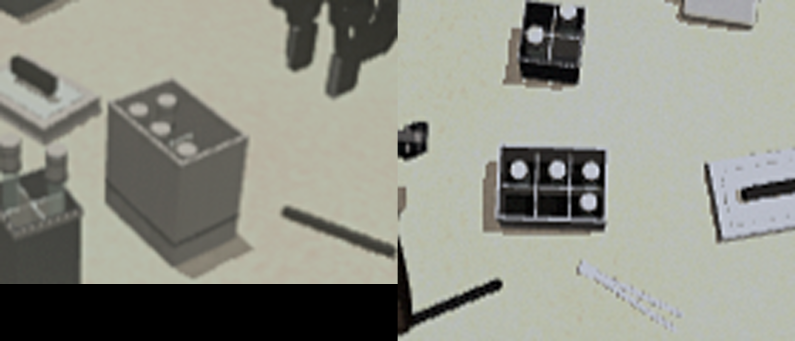

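```bash
python3 - <<'E'
from h import *
for i,(cx,cy) in ((1,(-.018,.036)),(0,(-.018,0))):
    grab_short(i); over_box(cx,cy)
    if arm.current_opening()<.012: print("LOST"); break
    if not drop(cx,cy): break
arm.reach([.50,.15,.27],arm.current_eef_rot())
print(arm.current_t())
save("scene","i1",(240,150,430,250),4);save("top","i2",(290,150,430,250),5)
save("top","i3")
for q in("box","lid_grip"):
    ms={}
    for c in("top","scene"):
        r=arm.outline_of(q,c); print(q,c,[(round(d["confidence"],2),np.round(d["uv"]).tolist(),int(d["pixels"].sum())) for d in r])
        if r: ms[c]=r[0]["pixels"]
    np.savez(f"m_{q}.npz",**ms)
for c in("top","scene"): cv2.imwrite(f"pics/{c}0.png",arm.read_camera(c)[:,:,::-1])
E
python3 fitall.py | grep -v -e rack -e can
```

```text
grip 1 [0.55982532 0.28440206 0.10639126] 0.0161 0.0165 69.1417
contact False [0.48531085 0.01603469 0.1288244 ]
grip 0 [0.59731227 0.282128   0.10637728] 0.0164 0.016 79.8333
contact False [ 0.48422367 -0.01998886  0.12880804]
85.625
box top [(0.92, [312.0, 222.0], 992), (0.68, [311.0, 174.0], 426)]
box scene [(0.73, [352.0, 212.0], 2194), (0.22, [301.0, 138.0], 1090)]
lid_grip top [(0.77, [389.0, 227.0], 1176)]
lid_grip scene [(0.89, [301.0, 182.0], 816), (0.21, [356.0, 191.0], 75)]
box ['top'] [ 0.5012 -0.0188 -0.0343] 0.035
box ['scene'] [ 0.5005 -0.0232 -0.0291] 0.022
box ['top', 'scene'] [ 0.5015 -0.0198 -0.0402] 0.043
lid_grip ['top'] [ 0.5025 -0.2597  0.1628] 0.046
lid_grip ['scene'] [ 0.4989 -0.2666  0.1698] 0.106
lid_grip ['top', 'scene'] [ 0.5017 -0.2605  0.1494] 0.09
```

View pics/i1.png

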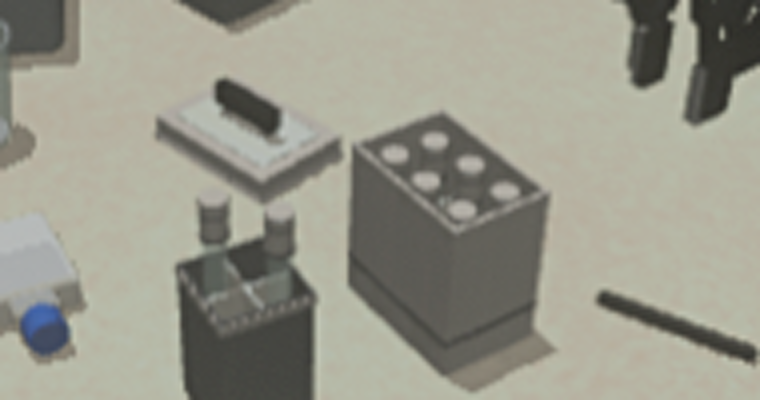

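View pics/i2.png

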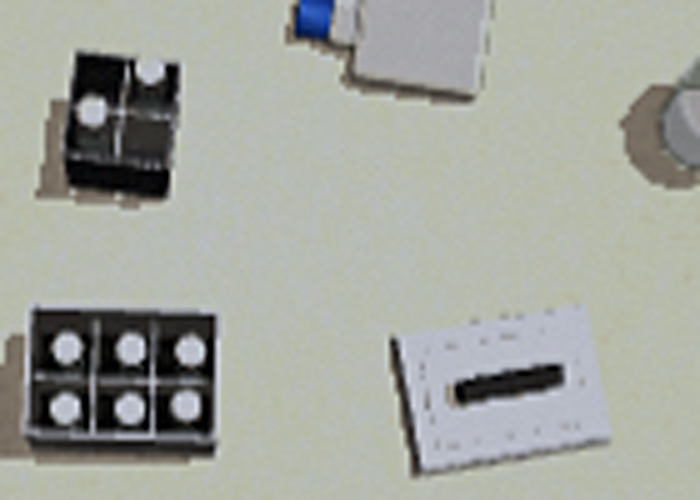

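View pics/i3.png

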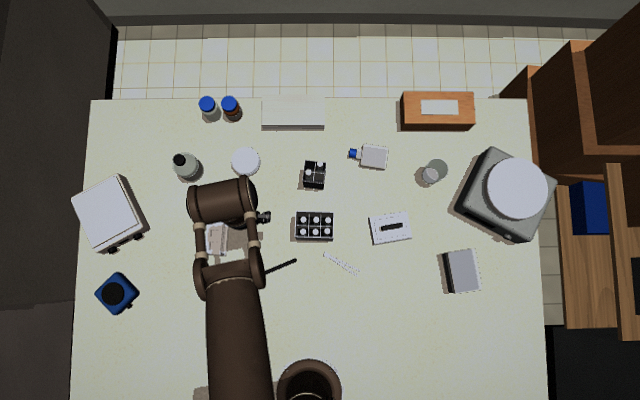

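View pics/fit_top.png

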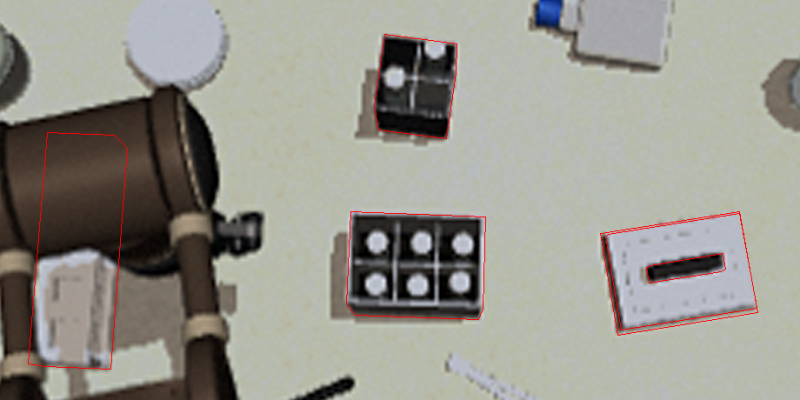

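View pics/fit_scene.png

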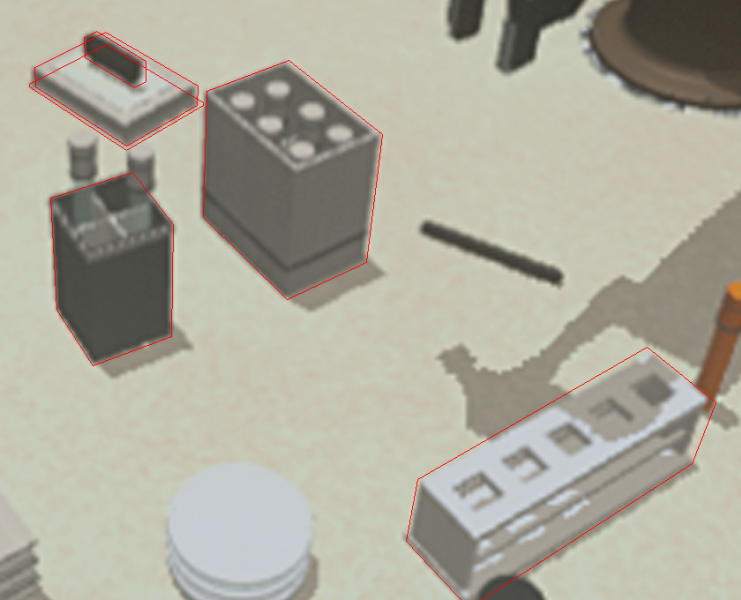

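```bash
python3 - <<'E'
from h import *
a=at_z((391.6,226.4),"top",.0515); b=at_z((301.4,174.1),"scene",.0515); print(a,b)
arm.move_gripper(.045)
x,y=(a[0]+b[0])/2,(a[1]+b[1])/2; a_=.162
q=pick_ori([x,y,.25],a_+np.pi/2); print(arm.inverse_kinematics([x,y,.25],q))
# avoid the box/can: go high
arm.reach([.48,.0,.32],pick_ori([.48,0,.32],0))
arm.reach([x,y,.25],q); arm.sleep(.1); line([x,y,.10],.2,.3)
print(arm.current_ee_pos(),arm.current_t())
save("scene","j1",(250,110,390,230),5);save("top","j2",(330,170,450,280),5)
E
```

```text
[ 0.50152766 -0.2584019   0.0515    ] [ 0.50569174 -0.25845184  0.0515    ]
[-5.51036306e-01  1.77943044e-01  1.75632815e+00 -4.44089210e-16
  1.20732146e+00 -7.13036306e-01]
[ 0.50432688 -0.25884334  0.10115097] 90.2083
```

View pics/j1.png

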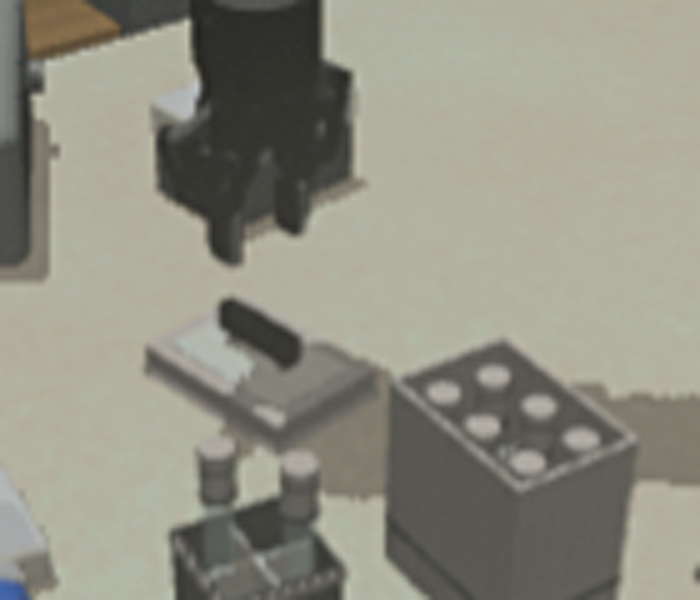

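View pics/j2.png

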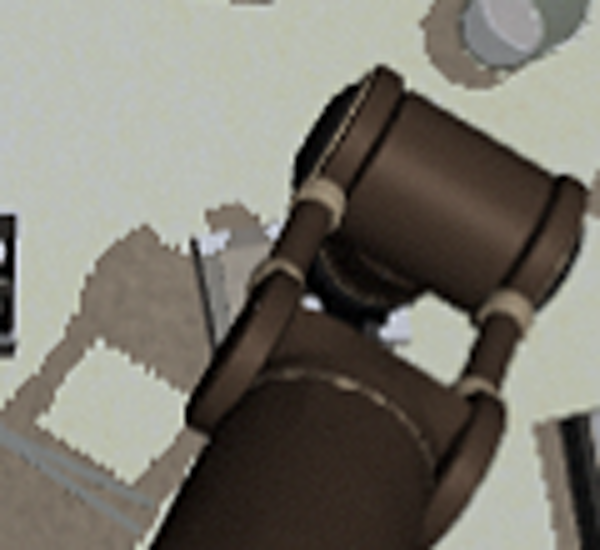

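```bash
python3 - <<'E'
from h import *
x,y=.5036,-.2584
line([x,y,.05],.1,.1)
print(line([x,y,.026],.04,.4,contact_N=8),arm.current_ee_pos())
arm.move_gripper(0.0); p=arm.current_ee_pos(); print(arm.current_opening(),p,arm.current_contact_force())
line([p[0],p[1],.06],.05,.2); print(arm.current_contact_force(),arm.current_moment(),arm.current_opening())
line([p[0],p[1],.26],.2,.2)
# swing to above box, standby
t=BOX.copy(); t[:3]=[.5012,-.021,-.033]
Q=None
for q in ori(t[2]+np.pi/2):
    j=arm.inverse_kinematics([t[0],t[1],.26],q); print(j)
q=pick_ori([t[0],t[1],.26],t[2]+np.pi/2)
arm.reach([t[0],t[1],.26],q); arm.sleep(.4)
print(arm.current_ee_pos(),arm.current_opening(),arm.current_t(),arm.current_moment())
save("scene","k1",(290,110,430,250),5);save("top","k2",(250,150,390,270),5)
E
```

```text
False [ 0.50371834 -0.25847448  0.02619406]
0.013037860961054604 [ 0.50388084 -0.25850381  0.02629069] [0.43017603 0.28232317 0.70501208]
[ 0.91512232 -0.01578262 -2.07077056] [ 0.0244493  -0.030605    0.01075261] 0.013066435278671457
None
[-1.28699611e-01  4.02435331e-02  1.88822770e+00 -4.44089210e-16
  1.21312142e+00 -9.56996112e-02]
[ 0.50127188 -0.02165574  0.25992577] 0.01304469043429484 96.3167 [ 0.01141821 -0.00636394  0.03399631]
```

View pics/k1.png

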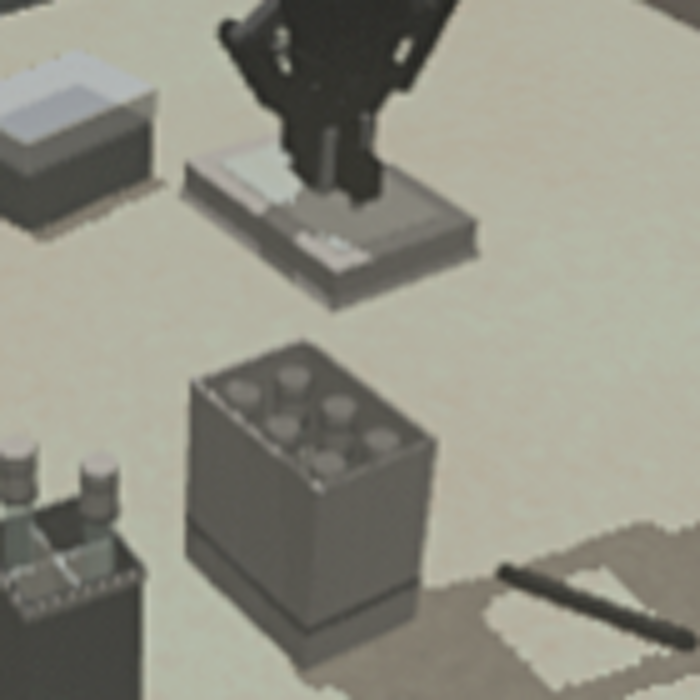

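View pics/k2.png

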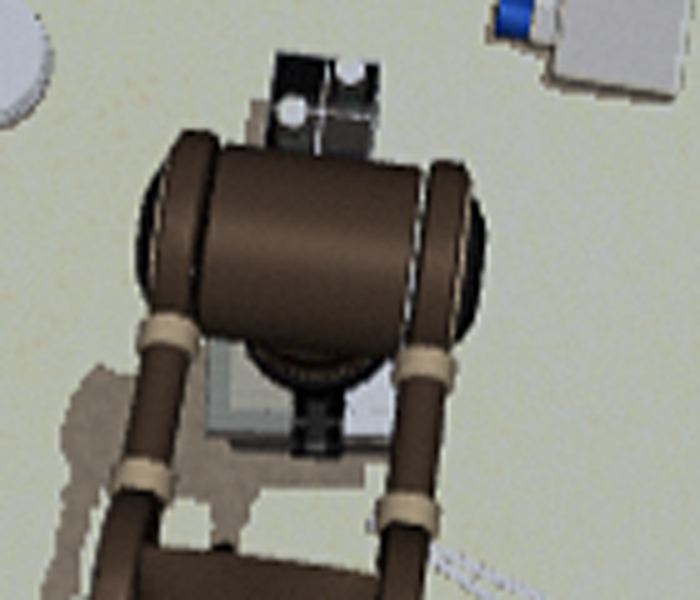

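```bash
python3 - <<'E'
from h import *
line([.5012,-.021,.162],.15,.5); p=np.array(arm.current_ee_pos()); print(p,arm.current_contact_force())
im=arm.read_camera("scene"); cv2.imwrite("pics/l_raw.png",im[:,:,::-1])
r=arm.outline_of("lid_grip","scene"); print([(round(d["confidence"],2),d["uv"],int(d["pixels"].sum())) for d in r])
np.savez("m_l.npz",m=r[0]["pixels"])
b=(300,140,400,250);k=6
c=cv2.resize(im[b[1]:b[3],b[0]:b[2],::-1],None,fx=k,fy=k,interpolation=cv2.INTER_CUBIC); c=cv2.convertScaleAbs(c,alpha=1.4)
def poly(P,col):
    h=cv2.convexHull(np.float32(proj(P,"scene"))); cv2.polylines(c,[np.int32((h[:,0]-[b[0],b[1]]+.5)*k)],True,col,1)
z0=p[2]-.0263
pose=[p[0],p[1],-.033]
poly(w(boxpts(.095,.131,0,.003),pose,z0),(0,0,255)); poly(w(boxpts(.087,.123,.0,.0215),pose,z0),(0,255,0))
for B,col in(((.5012,-.021,-.033),(255,0,0)),):
    poly(w(boxpts(.078,.114,0,.126),B),col)
cv2.imwrite("pics/l1.png",c)
E
```

```text
[ 0.5013165  -0.02102637  0.16225506] [ 0.28832926  0.6811595  -2.75490483]
[(0.78, [353.0, 185.7], 1191)]
```

View pics/l1.png

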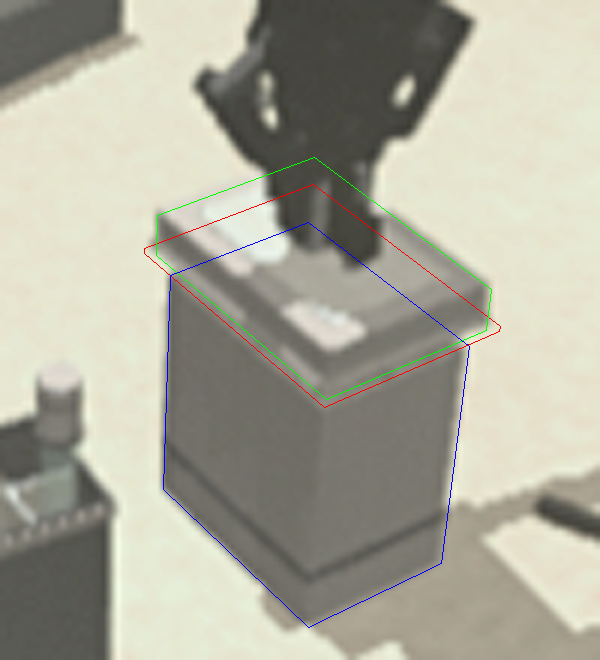

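```bash
python3 - <<'E'
from h import *
r=line([.5012,-.021,.1335],.02,.3,contact_N=6); print(r,arm.current_ee_pos(),arm.current_contact_force(),arm.current_moment(),arm.current_t())
save("scene","m1",(300,140,400,250),6,1.4)
E
```

```text
True [ 0.50183017 -0.02072242  0.14706338] [ 3.14213318 -0.07338988  4.53857101] [ 0.28512489 -0.69448148  0.03092802] 98.9417
```

View pics/m1.png

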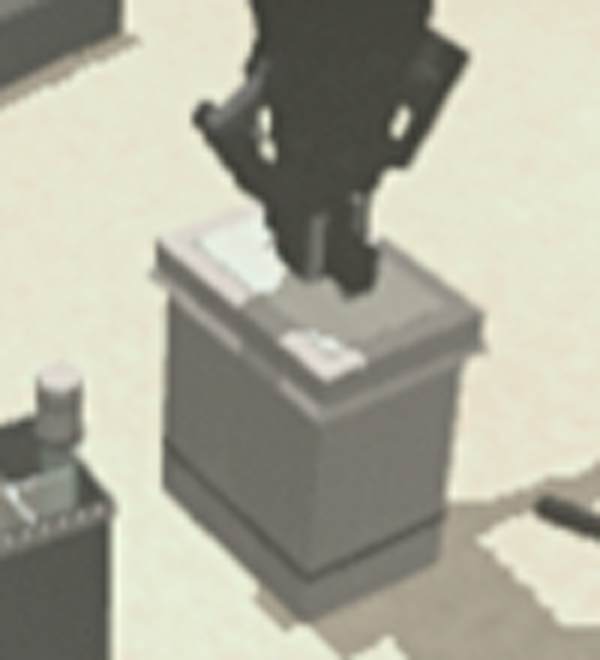

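```bash
python3 - <<'E'
from h import *
x,y=.5012,-.021
for k in range(4):
    arm.movel([x,y,.1505],feed=.03); arm.sleep(.2)
    print("free",arm.current_ee_pos(),arm.current_contact_force())
    x+=.002
    arm.movel([x,y,.1505],feed=.03); arm.sleep(.2)
    r=line([x,y,.1335],.02,.2,contact_N=8); print(k,r,x,y,arm.current_ee_pos(),arm.current_contact_force(),arm.current_moment(),arm.current_t())
    if arm.current_ee_pos()[2]<.143: break
E
```

```text
free [ 0.50050458 -0.02104608  0.15008263] [ 1.10263772  0.30872559 -0.11045727]
0 True 0.5032 -0.021 [ 0.50241785 -0.02037163  0.14494784] [ 1.11235489  1.74332095 -2.57426117] [ 0.54317318 -0.27661984 -0.16749259] 100.5667
free [ 0.50286439 -0.02119711  0.15034522] [-0.27171944 -0.50605593 -1.95877811]
1 True 0.5052 -0.021 [ 0.50486033 -0.02022241  0.13353506] [-0.4807599  -1.91147192  5.54789001] [-0.55013755 -0.249092   -0.04806073] 102.575
```

```bash
python3 - <<'E'
from h import *
arm.move_gripper(.035); arm.sleep(.3)
p=arm.current_ee_pos()
arm.movel([p[0],p[1],.26],feed=.15); arm.sleep(.2)
arm.reach([.45,.28,.33],pick_ori([.45,.28,.33],0)); arm.sleep(.2)
im=arm.read_camera("scene")
def ov(c,b,k,name,g):
    im=arm.read_camera(c); o=cv2.convertScaleAbs(cv2.resize(im[b[1]:b[3],b[0]:b[2],::-1],None,fx=k,fy=k,interpolation=cv2.INTER_CUBIC),alpha=g)
    cv2.imwrite(f"pics/{name}_c.png",o)
    for P,col in((boxpts(.087,.123,.1075,.129),(0,255,0)),(boxpts(.014,.066,.137,.159),(255,0,255)),(boxpts(.078,.114,0,.126),(255,0,0))):
        h=cv2.convexHull(np.float32(proj(w(P,(.5012,-.021,-.033)),c))); cv2.polylines(o,[np.int32((h[:,0]-[b[0],b[1]]+.5)*k)],True,col,1)
    cv2.imwrite(f"pics/{name}.png",o)
ov("scene",(300,140,400,250),5,"n1",1.3); ov("top",(270,150,370,270),5,"n2",1.8)
print(arm.current_t())
a,b,c=[cv2.imread(f"pics/{n}.png") for n in("n1_c","n1","n2")]
H=max(i.shape[0] for i in(b,c)); st=lambda i:cv2.copyMakeBorder(i,0,H-i.shape[0],0,0,0)
cv2.imwrite("pics/n3.png",cv2.resize(np.hstack([st(a),st(c)]),None,fx=.8,fy=.8))
E
```

```text
105.9583
```

View pics/n3.png

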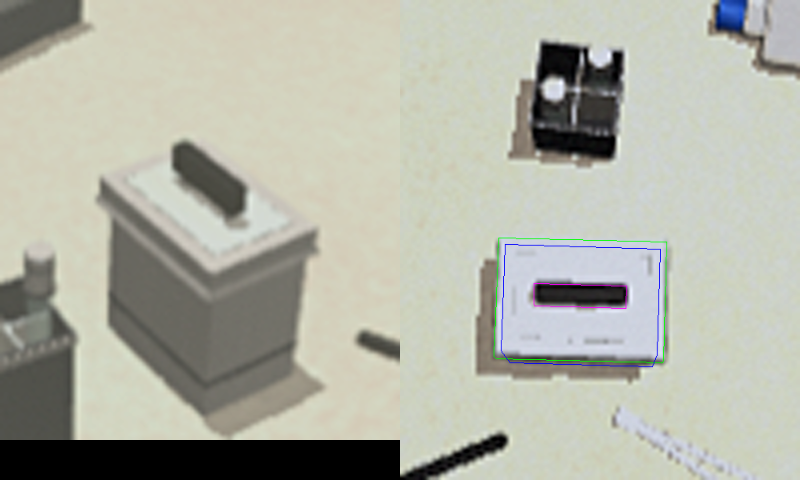

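View pics/n1.png

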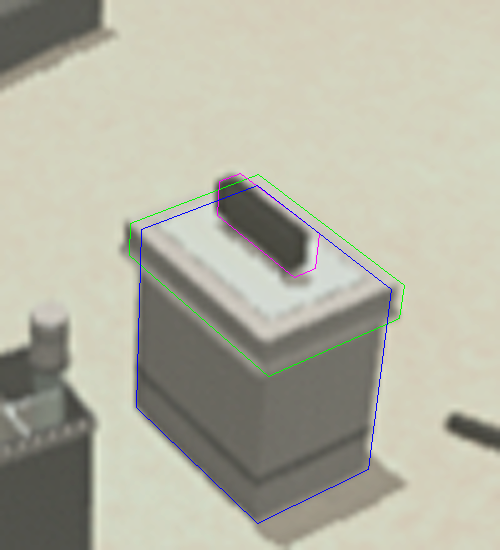

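```bash
cat > ov.py <<'E'
from h import *
def ov(c,b,k,name,g,lid,box,ext=None):
    im=arm.read_camera(c); cv2.imwrite(f"pics/{name}_raw.png",im[:,:,::-1])
    o=cv2.convertScaleAbs(cv2.resize(im[b[1]:b[3],b[0]:b[2],::-1],None,fx=k,fy=k,interpolation=cv2.INTER_CUBIC),alpha=g)
    o2=o.copy()
    for P,col,ps in((boxpts(.087,.123,.1075,.129),(0,255,0),lid),(boxpts(.095,.131,.1075,.1085),(0,0,255),lid),(boxpts(.014,.066,.137,.159),(255,0,255),lid),(boxpts(.078,.114,0,.126),(255,0,0),box)):
        h=cv2.convexHull(np.float32(proj(w(P,ps),c))); cv2.polylines(o,[np.int32((h[:,0]-[b[0],b[1]]+.5)*k)],True,col,1)
    cv2.imwrite(f"pics/{name}.png",o);cv2.imwrite(f"pics/{name}_c.png",o2)
ov("scene",(315,165,395,240),8,"o1",1.2,(.5027,-.021,-.033),(.5012,-.021,-.033))
r=arm.outline_of("box","scene"); print([(x["confidence"],x["uv"],x["pixels"].sum()) for x in r])
E
python3 ov.py
```

```text
[(0.75, [349.9, 218.1], np.int64(1420))]
```

View pics/o1_c.png

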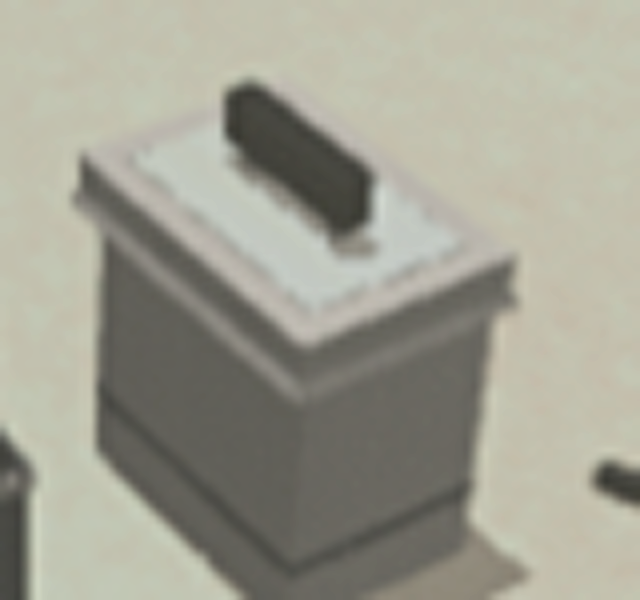

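View pics/o1.png

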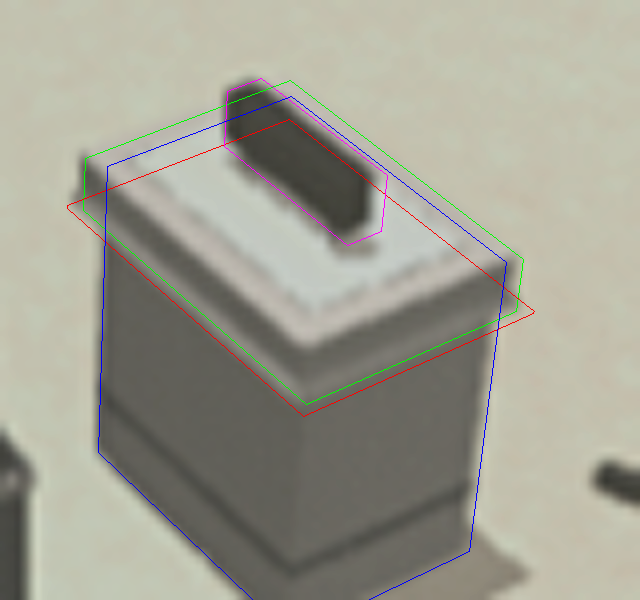

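```bash
python3 - <<'E'
from h import *
from scipy.optimize import least_squares
m=np.array([(307,345),(82,152),(517,258)])/8+[315,165]-.5
L=np.array([[.0435,.0615,0],[.0435,-.0615,0],[-.0435,.0615,0]])
s=least_squares(lambda p:(proj(w(L,p[:3],p[3]),"scene")-m).ravel(),[.502,-.021,-.03,.129]); print("x,y,yaw,ztop",s.x.round(4),(s.fun).round(2))
s=least_squares(lambda p:(proj(w(L,p[:3],.129),"scene")-m).ravel(),[.502,-.021,-.03]); print(s.x.round(4),s.fun.round(2))
print(arm.current_ee_pos(),arm.current_opening(),arm.current_contact_force())
save("scene","z1"); save("top","z2")
E
```

```text
x,y,yaw,ztop [ 0.5009 -0.0249 -0.0405  0.1277] [-0.28  0.12  0.13  0.21  0.17 -0.33]
[ 0.5021 -0.0236 -0.041 ] [-0.29  0.14  0.08  0.17  0.22 -0.32]
[0.45020171 0.27962821 0.32991832] 0.03526572779511225 [ 0.62227622 -0.26957209  0.28116781]
```

View pics/z1.png

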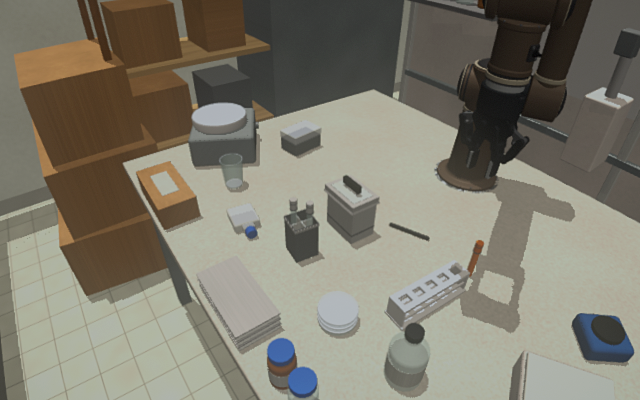

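The four-parameter fit puts the lid's top at 0.1277 m (0.129 m is fully down), with its yaw within about 0.01 rad of the box. Pixel residuals are under 0.35 px, so it is seated and level. The long tubes stand in the can at (293,203) and (310,208), the rack is empty, and the bystanders look unmoved.

```bash
python3 - <<'E'
from cell import arm
print(arm.current_t()); arm.finish_job(); print(arm.current_t())
E
```

```text
106.1583
the job is handed in; nothing more can be done
the job is handed in; nothing more can be done
```

I packed the box and handed the job in at about 106 s of the 210 s allowed. Both long tubes are in the can foot down, all five short tubes from the rack are in the box with the sixth, and the lid is on. The orange look-alike was left alone.

- **Short tubes:** each was let fall about 25 mm into its compartment, because the fingers would not fit below the rim beside the walls. The last picture before the lid went on shows all six standing.
- **Lid:** it was knocked about 3 cm aside during the run, so I located it again before gripping. It caught on the rim twice. I shifted it 4 mm in x in all, and it then went fully down.
- **Last checks:** when I let go, the lid's lower edge was at 0.107 m by the arm's reading, against 0.1075 m expected. A fit to its corners in the scene picture puts the top at 0.128 m (0.129 m is right), with yaw within about 0.01 rad of the box. In the final pictures the rack is empty, the long tubes stand in the can and the other things look unmoved.
- **Disagreement:** the two cameras differ by 2–4 mm. The scene-camera fit has the lid 3–4 mm from my estimate of the box centre in y. The skirt allows only 2.5 mm of play, so I put most of this down to calibration. No camera picture of the tubes was possible once the lid was on.

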